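Set up the pull tester: carriage one hole out, maximum pointer back to zero

ROBOT

A 6-joint arm with a two-finger parallel gripper is mounted at the origin on the work surface. World frame = base frame: x ahead of the robot, y to its left, z up, the work surface at z = 0. Lengths are in m, angles in rad, forces in N, time in s.
With the tool pointing down it reaches from about 0.325 to 0.9 m from the base axis. Payload 6.1 kg.
Tool frame: the origin (TCP) lies at the very end of the fingers, on their centre line; the grasp point (between the pads) lies 19 mm behind it; z points along the fingers, x is the direction in which the jaws open and shut, and the axes are right-handed (so a half turn about z gives the same grasp; the last joint's range is limited). The gripper opens to 87 mm and grips with 3 to 60 N. Pads are 19 mm wide; open, the fingers measure 117 mm over their backs; the gripper's body (75 mm by 190 mm) begins 51 mm behind the grasp point.
Start: joints at [-1.266, 0.22, 1.526, -0, 1.395, -0.126], TCP at [0.261, -0.568, 0.223] pointing down, gripper open.
Joint ranges: [-2.98, 2.98], [-0.91, 2.08], [0.09, 2.57], [-1.24, 4.39], [0.2, 2.65], [-2.68, 2.68]. Speed limits (rad/s): [2.57, 2.57, 3.01, 3.14, 3.14, 3.14].

INTERFACE

Orientations are given as [roll, pitch, yaw] about the fixed x, y, z axes, in that order (R = Rz(yaw) Ry(pitch) Rx(roll)).
In Python, from rig import ctrl gives the robot as it stands. The module is installed in compiled form; this text tells all that it offers.
- The arm moves only by the tool drive_tool, never from a script. Its argument "motion" is text: rows parted by semicolons, each of 4 numbers parted by spaces: the shift along the tool's x, y, z in cm, then the turn about the tool's z in rad. A call has exactly 10 rows; each row shifts and turns the commanded pose from where the row before left it, along the tool's axes as they then stand; what a row does not reach is not made up. A row lasts 1/12 s, in which the tool goes at most 41.7 mm and 7.16 degrees, less where a joint would pass 70% of its speed; a pose out of reach is approached as far as the arm can. A call is refused whole if a number of a shift passes 4.17 or a number of a turn 0.125, either way. A call with a gripper value outside its range is refused whole. "fingers" is the finger opening in cm, from 0 to 8.7, set as the call begins (left out, the last holds). The fingers move at their own pace and stop on an object; the grip force is fixed at half the most. Time passes only in rows, so rows that do not move let the fingers close, or fill a call up. It gives the time, the measured TCP pose, the force and the opening at its end, in the units of the state.
- ctrl.get_state(): the state, without advancing time (a new reading comes with each control period).
- ctrl.get_image(name): name is "side" or "top" or "wrist"; returns a dict with "frame" (384x512x3 uint8, red, green, blue), "fov_y" (degrees; the focal length in pixels is half the picture's height over the tangent of half this angle, whatever the lens; pixels are square), "cx", "cy" (the principal point, pixels), "R" (3x3) and "t" (3): a world point X has camera coordinates R X + t. Camera axes: x right, y down, z forward; pixel columns grow to the right and rows downward; lengths in m; the calibration is good to about 2 mm. A picture is of the moment at which its call begins. There is no depth.
- ctrl.hand_in(): hands the job in, once; it reports no verdict.
Trained networks look in the newest picture that a camera, given by its name, has taken for a name from the list of things; names that differ only in an ending like _2 or _b are one class to them, and where a whole thing is asked for, a point or a joint stands for the part that bears it (a point fixed in the world has none). Each returns a list of dicts, best first, with "score" (0 to 1); they miss things now and then, are a little off and sometimes report something else, mostly with a low value. They report only what shows in the picture. A call takes as long as a camera call.
- ctrl.cut_out(thing, camera): "mask" (384x512 bool, what is visible of it) and "position" ([column, row] in pixels, amid what is visible of it).
The state is a dict: "t": time; "q": joint angles; "qd": joint speeds; "joint_torque": joint torques, N m; "tool_pos": TCP position; "ee_rot": TCP orientation; "force": force on the tool from outside, world axes, zero at the start; "wrist_torque": the same for the moment, N m; "gripper_width": opening from 0.0 (shut) to 1.0 (fully open).
Only numpy, scipy, OpenCV 4.12 (cv2) and the standard library are available. Lean on these libraries where they do the work, as an engineer would, in place of code of your own. Each camera call takes 0.05 s, during which the arm holds its last target.

TASK

Get the clasp pull tester ready for the next, longer sample. Lift the plunger knob, slide the jaw carriage exactly one hole farther from the gauge and let the pin snap home; also bring the gauge's maximum pointer back to its zero stop by pressing its reset knob down and turning it anticlockwise, regrasping as often as needed. Do not lean on the gauge glass or disturb the things lying around it.

Things in the scene. Friction and masses are not known exactly. Their poses are not given: they have to be found in the camera images.
- tester: Pull tester, fixed to the bench: grey bed plate 104 x 400 mm on 6 mm feet, long side along this frame's y. Origin: centre of its underside, on the bench; z up. Dial gauge at the +y end, its axis at (0, 125) mm; jaw carriage on two rails at the -y end. The index strip between the rails has a hole every 25 mm. Heights given for its parts are above the bench.
- gauge_glass: Round gauge window, 93 mm across, in a 107 mm bezel. Origin: on the gauge axis at its underside, 89 mm up; glass top 91 mm, bezel rim 94 mm up. Delicate: pressing it with 15 N is too much. Under it a white dial with zero at the tester frame's +x, a slim load pointer resting on zero and the shorter maximum pointer with a paddle tip.
- reset_knob_grip (a point): Centre of the reset knob: upright fluted black cylinder, 24 mm across, 20 mm tall, on the gauge axis; released, underside 97, centre 107, top 117 mm up. A light spring holds it up; turned while up it spins idle. Pressed 2 to 4.5 mm down (5 to 13 N) its rubber foot carries the maximum pointer either way, slipping harmlessly at the stop. Bottoms at 5 mm, turns endlessly.
- peak_pointer (a joint): Reading of the maximum pointer, rad: 0 = against the zero stop, growing clockwise seen from above, up to 5.1. It stays where it is left. To bring it back to 0 the reset knob is pressed and turned anticlockwise seen from above.
- plunger_grip (a point): Centre of the plunger knob on the carriage: upright black cylinder 26 mm across, straight sides 18 mm tall, low domed top. Pin home: underside 69, centre 78, top 90 mm up. Below it a barrel 26 mm across (to 65 mm up) on the carriage's flat top (53 mm up); the jaw tower (to 89 mm up) starts 43 mm from the knob's axis, toward the gauge.
- plunger (a joint): Lift of the plunger, m: 0 = pin home in a hole, 0.011 = lifted to its stop. Its spring pushes down with 6 N (home) to 11 N. The round-nosed 8 mm pin is clear of the holes from 0.0075. Let go between holes it rides on the strip at 0.0075 and snaps down by itself when the carriage brings it over a hole (0.8 mm play either way).
- carriage (a joint): Travel of the jaw carriage along the bed, m: 0 = the hole it is in at the start, growing away from the gauge (the tester frame's -y); the next hole out is at 0.025. Sliding takes about 3 N with the pin lifted, 5 N with the pin riding on the strip; it can be moved by its plunger knob. Locked while the pin is in a hole.
- part_tray: Bystander: loose white plastic tray 90 x 165 mm, 22 mm high, 2 x 4 cells. Origin: centre of its underside.
- oilstone: Bystander: loose oilstone in a wooden block 52 x 80 mm, 28 mm high. Origin: centre of its underside.
- graver: Bystander: loose hand graver lying on the bench, 105 mm long along its x, black handle 22 mm across at -x. Origin: under its middle.
- ball_vise: Bystander: heavy engraver's ball vise, 120 mm across, 142 mm high, beyond the gauge end of the tester. Origin: centre of its underside.

How it is judged:
By the outcome, as a careful person would: the job done as asked, in the order asked, and still so for the second after the job is handed in, with the robot touching nothing.
It also fails if it takes over 58 s, if anything falls off the work surface, if the arm or the gripper's body presses on something with over 40 N, if the wrist force passes 120 N, or if a joint passes its speed limit or range.

## Working session

There is one attempt and no reset: what is moved stays moved. The work goes in short steps, Python scripts to look and compute and a tool call to move; the robot and the scene stay as the last step left them, time stands still between calls to the robot, and variables do not carry over. Pictures are saved under pics/ and viewed, and the job is handed in when it is done.

Besides the shell and the picture viewer there is one more tool, called after ">>>" by a JSON object that holds its "op" and its "data", one argument or row to a line. drive_tool: Moves the arm, as the interface text tells. Its arguments: {"type":"object","properties":{"motion":{"type":"string"},"fingers":{"type":"number"}},"required":["motion"]}

```bash
mkdir -p pics
cat > h.py <<'E'
from rig import ctrl
import numpy as np, cv2
def snap(cam,name):
    im=ctrl.get_image(cam); cv2.imwrite('pics/'+name,im['frame'][:,:,::-1]); return im
def ray(im,p):
    f=384/2/np.tan(np.radians(im['fov_y'])/2)
    R=np.array(im['R']);t=np.array(im['t'])
    d=R.T@np.array([(p[0]-im['cx'])/f,(p[1]-im['cy'])/f,1]); c=-R.T@t
    return c,d
def atz(im,p,z):
    c,d=ray(im,p); return c+d*(z-c[2])/d[2]
def proj(im,X):
    f=384/2/np.tan(np.radians(im['fov_y'])/2)
    c=np.array(im['R'])@X+np.array(im['t']); return c[0]/c[2]*f+im['cx'],c[1]/c[2]*f+im['cy']
def tri(ims,ps):
    A=np.zeros((3,3));b=np.zeros(3)
    for im,p in zip(ims,ps):
        c,d=ray(im,p);d/=np.linalg.norm(d);M=np.eye(3)-np.outer(d,d);A+=M;b+=M@c
    return np.linalg.solve(A,b)
E
python3 - <<'E'
from h import *
ims={}
for c in ['side','top','wrist']:
    im=snap(c,c+'0.png'); ims[c]=im
    print(c,im['fov_y'],im['cx'],im['cy'],(-np.array(im['R']).T@im['t']).round(3))
Z={'tester':.05,'gauge_glass':.091,'reset_knob_grip':.107,'plunger_grip':.078,'part_tray':.011,'oilstone':.02,'graver':.01,'ball_vise':.07,'peak_pointer':.09}
for n,z in Z.items():
    for c in ['side','top','wrist']:
        r=ctrl.cut_out(n,c)[:2]
        for a in r: print(n,c,round(a['score'],2),np.round(a['position'],1),a['mask'].sum(),atz(ims[c],a['position'],z).round(4))
s=ctrl.get_state();print(s)
E
```

```text
side 52.593828892186266 253.5198301940213 191.88387521773763 [ 0.256 -0.297  0.734]
top 47.17193931631608 254.21516164499045 186.28979945953176 [0.512 0.099 1.15 ]
wrist 62.434611846987984 258.06829396739374 186.57520090888673 [ 0.328 -0.537  0.385]
tester side 0.89 [281.1 246.9] 9284 [ 0.5434 -0.0294  0.05  ]
tester top 0.85 [305.6 197.8] 6455 [0.5584 0.0011 0.05  ]
tester top 0.63 [325.6 149.4] 2323 [ 0.6795 -0.051   0.05  ]
gauge_glass side 0.61 [300.  254.6] 181 [ 0.5412 -0.0805  0.091 ]
gauge_glass side 0.6 [240.  187.2] 1008 [0.5599 0.1168 0.091 ]
gauge_glass top 0.98 [258.3 188.8] 1037 [0.5795 0.1182 0.091 ]
reset_knob_grip side 0.61 [241.1 175.3] 143 [0.5746 0.1297 0.107 ]
plunger_grip side 0.68 [298.1 253. ] 177 [ 0.5467 -0.0713  0.078 ]
plunger_grip top 0.74 [354.5 249. ] 100 [ 0.4328 -0.1116  0.078 ]
plunger_grip top 0.46 [338.2 205. ] 89 [ 0.5389 -0.0749  0.078 ]
part_tray side 0.75 [335.9 228.9] 3156 [ 0.6799 -0.0607  0.011 ]
part_tray top 0.74 [326.9 151.1] 2343 [ 0.6809 -0.0596  0.011 ]
oilstone side 0.72 [335.4 230.2] 3183 [ 0.6714 -0.0651  0.02  ]
oilstone side 0.7 [
[... 297 characters left out ...]
66 [182.6 189.4] 1817 [0.5813 0.3058 0.07  ]
{'t': 1.5, 'q': array([-1.26610608e+00,  2.20402488e-01,  1.52650680e+00,  2.35603688e-05,
        1.39469753e+00, -1.26115987e-01]), 'qd': array([-0.00046717,  0.00058943,  0.00191534, -0.00209279,  0.00012538,
       -0.00057269]), 'joint_torque': array([ 5.21616530e-04, -4.94551992e+01, -3.87705052e+01,  7.00486614e-02,
        4.68648586e-02, -1.07238687e-06]), 'tool_pos': array([ 0.26099414, -0.56788697,  0.22253249]), 'ee_rot': array([-3.14156786e+00,  1.11325347e-05, -1.13999422e+00]), 'force': array([ 0.41070331, -0.35527678,  0.30759888]), 'wrist_torque': array([-0.02610656,  0.02895592, -0.0401777 ]), 'gripper_width': 1.0017247345087552}
```

Run:
```python
import cv2
for n in ['side','top']:
    i=cv2.imread(f'pics/{n}0.png')
    c=i[110:350,140:420] if n=='side' else i[110:290,150:390]
    cv2.imwrite(f'pics/{n}0c.png',cv2.resize(c,None,fx=2.8 if n=='top' else 2.5,fy=2.8 if n=='top' else 2.5,interpolation=cv2.INTER_CUBIC))
```

```text
(no output)
```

View pics/side0c.png

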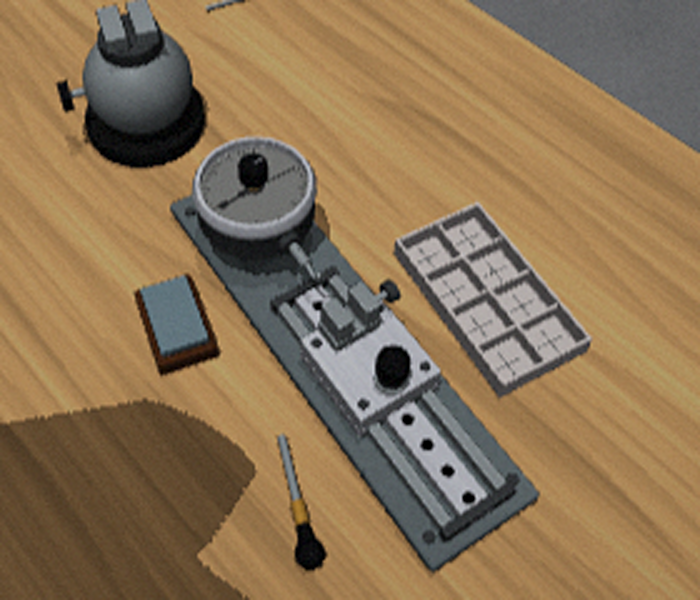

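View pics/top0c.png

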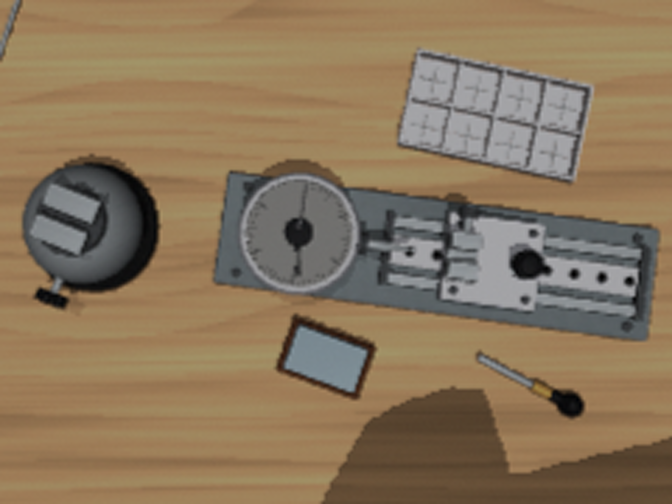

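The side view shows the tester running from the gauge (crop 252,170) to the plunger knob (392,367). In the top view the reset knob is near pixel (256,193) and the plunger knob near (338,204). The maximum pointer's paddle points to −x, so it reads about π. Next I'll fit the tester pose from both knobs.

```bash
cat > fit.py <<'E'
from h import *
from scipy.optimize import least_squares
def dark(fr,p,r,th=60):
    g=fr.max(2).astype(np.uint8); m=np.zeros(g.shape,np.uint8)
    p=np.round(p).astype(int); m[p[1]-r:p[1]+r+1,p[0]-r:p[0]+r+1]=1
    m&=(g<th).astype(np.uint8)
    m=cv2.morphologyEx(m,cv2.MORPH_OPEN,np.ones((3,3),np.uint8))
    n,l,s,c=cv2.connectedComponentsWithStats(m)
    k=1+np.argmax(s[1:,4]); return c[k],s[k]
def sil(im,x,y,z0,z1,R):
    a=np.linspace(0,2*np.pi,40)
    P=[proj(im,np.array([x+R*np.cos(t),y+R*np.sin(t),z])) for z in(z0,z1) for t in a]
    h=cv2.convexHull(np.array(P,np.float32)); M=cv2.moments(h); x0,y0,w,hh=cv2.boundingRect(h)
    return np.array([M['m10']/M['m00'],M['m01']/M['m00']]),(x0,y0,w,hh)
E
python3 - <<'E'
from fit import *
ims={c:ctrl.get_image(c) for c in('side','top')}
px={('side','p'):(298,253),('top','p'):(337.5,204),('side','r'):(241,176),('top','r'):(256.5,193)}
G={'p':(.069,.088,.013),'r':(.097,.117,.012)}
obs={}
for k,p in px.items():
    c,s=dark(ims[k[0]]['frame'],p,11); obs[k]=c; print(k,c.round(2),s)
for w in 'pr':
    for cams in (['side'],['top'],['side','top']):
        f=lambda v:np.concatenate([sil(ims[c],v[0],v[1],*G[w])[0]-obs[c,w] for c in cams])
        r=least_squares(f,[.55,0],x_scale=.01,diff_step=1e-3); print(w,cams,r.x.round(4),r.fun.round(2), [sil(ims[c],*r.x,*G[w])[1] for c in cams])
E
```

```text
('side', 'p') [296.66 256.49] [290 249  14  16 191]
('top', 'p') [338.4  203.97] [333 199  13  10  98]
('side', 'r') [240.59 178.31] [235 172  12  13 130]
('top', 'r') [255.9  192.71] [252 188   9  10  72]
p ['side'] [ 0.5391 -0.075 ] [0. 0.] [(289, 247, 15, 19)]
p ['top'] [ 0.5414 -0.0752] [-0. -0.] [(332, 198, 13, 12)]
p ['side', 'top'] [ 0.5401 -0.075 ] [ 0.36 -0.3  -0.06  0.55] [(289, 247, 16, 18), (332, 199, 13, 11)]
r ['side'] [0.5685 0.1239] [-0. -0.] [(234, 170, 13, 16)]
r ['top'] [0.5691 0.1236] [-0. -0.] [(250, 187, 12, 11)]
r ['side', 'top'] [0.5687 0.1238] [ 0.14 -0.03 -0.08  0.14] [(234, 170, 13, 16), (250, 187, 11, 12)]
```

```bash
cat > plan.py <<'E'
from h import *
import sys
# usage: plan.py x y z yaw nrows
def plan(tgt,yaw,n,verbose=True):
    s=ctrl.get_state(); p=s['tool_pos'].copy(); e=s['ee_rot']; y=e[2]
    print('t',s['t'].__round__(2),'pos',p.round(4),'rot',np.round(e,3),'q',s['q'].round(2),'F',s['force'].round(1))
    dy=(yaw-y); k=int(np.ceil(abs(dy)/.12)) if abs(dy)>1e-3 else 0
    rows=[]
    for i in range(n):
        t=-dy/k if i<k else 0
        d=(np.array(tgt)-p)/(n-i)
        c,sn=np.cos(y),np.sin(y)
        loc=np.array([c*d[0]+sn*d[1], sn*d[0]-c*d[1], -d[2]])
        loc=np.round(loc*100,2); t=round(t,3)
        rows.append('%g %g %g %g'%(*loc,t))
        L=loc/100; p=p+np.array([c*L[0]+sn*L[1],sn*L[0]-c*L[1],-L[2]]); y-=t
    for i in range(0,n,10): print('; '.join(rows[i:i+10]))
    print('end',p.round(4),round(y,3))
if __name__=='__main__':
    a=list(map(float,sys.argv[1:])); plan(a[:3],a[3],int(a[4]))
E
python3 plan.py .540 -.075 .15 -.143 20
```

```text
t 1.6 pos [ 0.261  -0.5679  0.2225] rot [-3.142  0.    -1.14 ] q [-1.27  0.22  1.53  0.    1.39 -0.13] F [-0.3 -0.3  0.1]
-1.66 -2.3 0.36 -0.111; -1.39 -2.47 0.36 -0.111; -1.11 -2.6 0.36 -0.111; -0.81 -2.71 0.36 -0.111; -0.51 -2.79 0.36 -0.111; -0.2 -2.82 0.36 -0.111; 0.12 -2.83 0.36 -0.111; 0.43 -2.8 0.36 -0.111; 0.74 -2.73 0.36 -0.111; 1.03 -2.64 0.36 0
1.03 -2.64 0.37 0; 1.03 -2.64 0.36 0; 1.04 -2.64 0.37 0; 1.03 -2.63 0.36 0; 1.04 -2.64 0.37 0; 1.03 -2.63 0.36 0; 1.04 -2.64 0.37 0; 1.03 -2.63 0.36 0; 1.04 -2.64 0.37 0; 1.03 -2.63 0.36 0
end [ 0.54  -0.075  0.15 ] -0.141
```

>>> {"op": "drive_tool", "data": {
  "motion": "-1.66 -2.3 0.3 -0.11; -1.39 -2.47 0.3 -0.11; -1.11 -2.6 0.3 -0.11; -0.81 -2.71 0.3 -0.11; -0.51 -2.79 0.3 -0.11; -0.2 -2.82 0.3 -0.11; 0.12 -2.83 0.3 -0.11; 0.43 -2.8 0.3 -0.11; 0.74 -2.73 0.3 -0.11; 1.03 -2.64 0.3 0",
  "fingers": 5
}}

```text
t: 2.43
tool_pos: [0.4022, -0.3209, 0.1926]
ee_rot: [3.141, -0.0, -0.144]
force: [0.6, -0.9, 0.5]
gripper_width: 0.577
```

>>> {"op": "drive_tool", "data": {
  "motion": "1 -2.6 0.3 0; 1 -2.6 0.3 0; 1 -2.6 0.3 0; 1 -2.6 0.3 0; 1 -2.6 0.3 0; 1 -2.6 0.3 0; 1 -2.6 0.3 0; 1 -2.6 0.3 0; 1 -2.6 0.3 0; 0 0 0 0"
}}

```text
t: 3.27
tool_pos: [0.527, -0.1003, 0.1651]
ee_rot: [-3.14, -0.0, -0.147]
force: [-0.4, 0.0, 0.9]
gripper_width: 0.573
```

```bash
python3 plan.py .540 -.075 .12 -.143 10
python3 - <<'E'
from fit import *
im=snap('wrist','w1.png')
for n in ['plunger_grip','gauge_glass','reset_knob_grip']:
    for a in ctrl.cut_out(n,'wrist')[:2]: print(n,a['score'],a['position'],a['mask'].sum())
for X in ([.54,-.075,.069],[.54,-.075,.09]): print(proj(im,np.array(X)))
E
```

```text
t 3.27 pos [ 0.527  -0.1003  0.1651] rot [-3.14  -0.    -0.147] q [-0.34  0.06  1.82  0.    1.27 -0.19] F [-0.4  0.   0.9]
0.09 -0.27 0.45 -0.004; 0.09 -0.27 0.45 0; 0.09 -0.27 0.45 0; 0.09 -0.27 0.45 0; 0.09 -0.27 0.45 0; 0.1 -0.27 0.45 0; 0.09 -0.27 0.45 0; 0.1 -0.27 0.45 0; 0.09 -0.26 0.46 0; 0.1 -0.27 0.45 0
end [ 0.54  -0.075  0.12 ] -0.143
plunger_grip 0.93 [272.1, 160.6] 915
reset_knob_grip 0.58 [268.0, 114.9] 26423
(np.float64(268.4321196462893), np.float64(157.36271701672285))
(np.float64(269.30182751974087), np.float64(162.17747981038974))
```

View pics/w1.png

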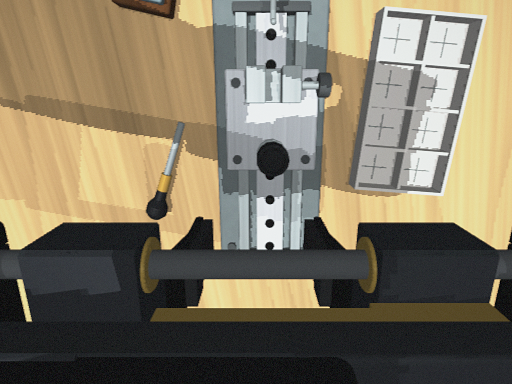

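The wrist view shows the plunger knob at (272,159). My prediction was (269,160), about 2 mm off in x, so I'll use x = 0.541. Now approaching.

```bash
python3 plan.py .541 -.075 .07 -.143 10
```

```text
t 3.47 pos [ 0.5254 -0.1047  0.1656] rot [ 3.141  0.    -0.15 ] q [-0.34  0.06  1.82 -0.    1.27 -0.19] F [ 0.5 -0.9 -0.3]
0.11 -0.32 0.96 -0.007; 0.11 -0.32 0.96 0; 0.11 -0.32 0.96 0; 0.11 -0.31 0.95 0; 0.11 -0.32 0.96 0; 0.11 -0.31 0.95 0; 0.11 -0.32 0.96 0; 0.12 -0.31 0.95 0; 0.11 -0.32 0.96 0; 0.12 -0.31 0.95 0
end [ 0.541 -0.075  0.07 ] -0.143
```

Run:
```python
from h import *
for i in range(3):
    s=ctrl.get_state(); print(s['t'],s['tool_pos'].round(4),s['qd'].round(3)); ctrl.get_image('wrist')
```

```text
3.4667 [ 0.5254 -0.1047  0.1656] [-0.018 -0.005  0.001  0.002 -0.002  0.003]
3.5167 [ 0.5253 -0.105   0.1657] [-0.008 -0.001 -0.     0.001 -0.     0.002]
3.5667 [ 0.5253 -0.1052  0.1657] [-0.004 -0.001 -0.     0.003 -0.     0.002]
```

>>> {"op": "drive_tool", "data": {
  "motion": "0.14 -0.4 1 -0.007; 0.14 -0.4 1 0; 0.14 -0.4 1 0; 0.14 -0.4 1 0; 0.14 -0.4 1 0; 0.14 -0.4 1 0; 0.14 -0.4 1 0; 0.14 -0.4 0.6 0; 0 0 0 0; 0 0 0 0"
}}

```text
t: 4.45
tool_pos: [0.5411, -0.0738, 0.089]
ee_rot: [-3.142, 0.001, -0.142]
force: [0.0, 0.3, 0.7]
gripper_width: 0.575
```

```bash
python3 - <<'E'
from h import *
im=snap('side','s2.png')
cv2.imwrite('pics/s2c.png',cv2.resize(im['frame'][190:320,220:380,::-1],None,fx=4,fy=4))
im=snap('wrist','w2.png')
for X in ([.541,-.075,.069],[.541,-.075,.09]): print(proj(im,np.array(X)))
for a in ctrl.cut_out('plunger_grip','wrist')[:2]: print(a['score'],a['position'],a['mask'].sum())
E
python3 plan.py .541 -.075 .068 -.143 10
```

```text
(np.float64(256.52356933170813), np.float64(222.68628168058723))
(np.float64(256.3552607053306), np.float64(236.80741518476134))
0.59 [259.0, 229.8] 1766
t 4.6 pos [ 0.5419 -0.0744  0.0903] rot [ 3.141e+00 -1.000e-03 -1.430e-01] q [-0.28  0.17  1.85 -0.    1.12 -0.14] F [ 0.   0.2 -0.5]
-0.01 0.01 0.22 0; -0.01 0.01 0.22 0; -0.01 0.01 0.22 0; -0.01 0.01 0.22 0; -0.01 0 0.22 0; -0.01 0.01 0.23 0; -0 0 0.22 0; -0.01 0.01 0.23 0; -0 0 0.22 0; -0.01 0.01 0.23 0
end [ 0.541 -0.075  0.068] -0.143
```

View pics/s2c.png

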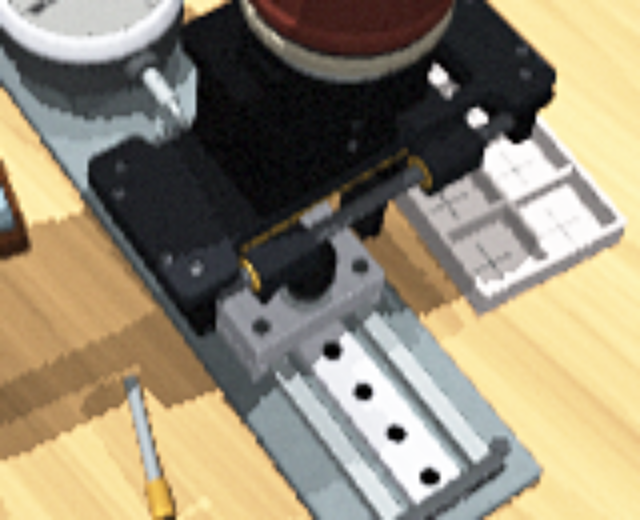

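View pics/w2.png

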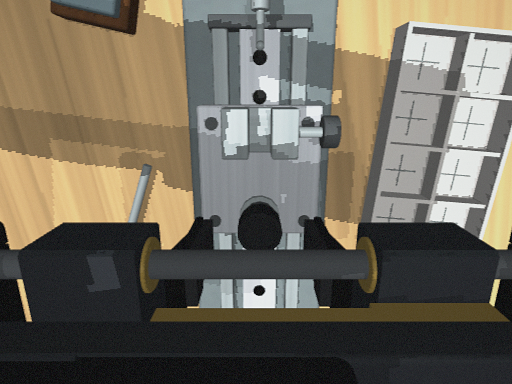

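The knob at (259,230) sits centred between the fingertips. I'll lower to about 68 mm and then close.

>>> {"op": "drive_tool", "data": {
  "motion": "0 0 0.4 0; 0 0 0.4 0; 0 0 0.4 0; 0 0 0.4 0; 0 0 0.3 0; 0 0 0.25 0; 0 0 0 0; 0 0 0 0; 0 0 0 0; 0 0 0 0"
}}

```text
t: 5.43
tool_pos: [0.5415, -0.0742, 0.0683]
ee_rot: [3.142, -0.0, -0.143]
force: [0.2, 0.6, 0.3]
gripper_width: 0.572
```

>>> {"op": "drive_tool", "data": {
  "motion": "0 0 0 0; 0 0 0 0; 0 0 0 0; 0 0 0 0; 0 0 0 0; 0 0 0 0; 0 0 0 0; 0 0 0 0; 0 0 0 0; 0 0 0 0",
  "fingers": 0
}}

```text
t: 6.27
tool_pos: [0.5422, -0.0743, 0.0682]
ee_rot: [3.142, -0.002, -0.143]
force: [5.8, -0.3, -4.2]
gripper_width: 0.289
```

>>> {"op": "drive_tool", "data": {
  "motion": "0 0 -0.2 0; 0 0 -0.2 0; 0 0 -0.2 0; 0 0 -0.2 0; 0 0 -0.15 0; 0 0 0 0; 0 0 0 0; 0 0 0 0; 0 0 0 0; 0 0 0 0"
}}

```text
t: 7.1
tool_pos: [0.5421, -0.0743, 0.0767]
ee_rot: [-3.142, -0.002, -0.143]
force: [8.6, -2.0, -10.7]
gripper_width: 0.287
```

```bash
python3 plan.py .541 -.075 .068 -.143 1;  python3 - <<'E'
from h import *
im=snap('side','s3.png')
cv2.imwrite('pics/s3c.png',cv2.resize(im['frame'][190:320,220:380,::-1],None,fx=4,fy=4))
E
```

```text
t 7.1 pos [ 0.5421 -0.0743  0.0767] rot [-3.142e+00 -2.000e-03 -1.430e-01] q [-0.28  0.19  1.86  0.    1.1  -0.14] F [  8.6  -2.  -10.7]
-0.1 0.09 0.87 0
end [ 0.541 -0.075  0.068] -0.143
```

View pics/s3c.png

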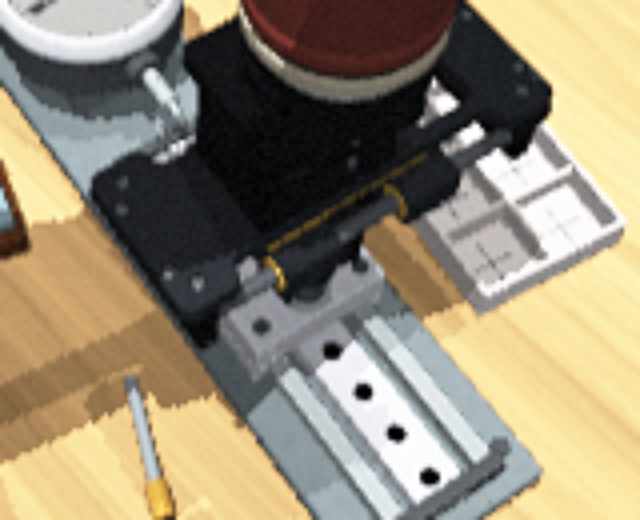

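Lifted about 8.5 mm, and the force matches the spring. I'll go 1 mm higher, then slide one pitch along tool +y.

>>> {"op": "drive_tool", "data": {
  "motion": "0 0 -0.1 0; 0 0.2 0 0; 0 0.25 0 0; 0 0.3 0 0; 0 0.3 0 0; 0 0.3 0 0; 0 0.3 0 0; 0 0.3 0 0; 0 0.3 0 0; 0 0.1 0 0"
}}

```text
t: 7.98
tool_pos: [0.5388, -0.0971, 0.0776]
ee_rot: [-3.14, -0.002, -0.143]
force: [9.6, 0.8, -11.0]
gripper_width: 0.289
```

>>> {"op": "drive_tool", "data": {
  "motion": "0 0.1 0 0; 0 0.05 0 0; 0 0 0 0; 0 0 0 0; 0 0 0 0; 0 0 0 0; 0 0 0 0; 0 0 0 0; 0 0 0 0; 0 0 0 0"
}}

```text
t: 8.82
tool_pos: [0.5386, -0.0985, 0.0776]
ee_rot: [-3.141, -0.002, -0.143]
force: [8.7, 0.8, -10.5]
gripper_width: 0.294
```

>>> {"op": "drive_tool", "data": {
  "motion": "0 0.05 0 0; 0 0 0 0; 0 0 0.2 0; 0 0 0.2 0; 0 0 0.2 0; 0 0 0.2 0; 0 0 0.1 0; 0 0 0.05 0; 0 0 0 0; 0 0 0 0"
}}

```text
t: 9.65
tool_pos: [0.5386, -0.0989, 0.0687]
ee_rot: [-3.141, -0.002, -0.143]
force: [8.0, 2.2, -7.2]
gripper_width: 0.291
```

```bash
python3 plan.py .541 -.075 .068 -.143 1
```

```text
t 9.65 pos [ 0.5386 -0.0989  0.0687] rot [-3.141e+00 -2.000e-03 -1.430e-01] q [-0.33  0.2   1.86  0.    1.08 -0.18] F [ 8.   2.2 -7.2]
-0.1 -2.4 0.07 0
end [ 0.541 -0.075  0.068] -0.143
```

>>> {"op": "drive_tool", "data": {
  "motion": "0 0 0.05 0; 0 0 0 0; 0 0 0 0; 0 0 0 0; 0 0 0 0; 0 0 0 0; 0 0 0 0; 0 0 0 0; 0 0 0 0; 0 0 0 0",
  "fingers": 5
}}

```text
t: 10.48
tool_pos: [0.5376, -0.0994, 0.0685]
ee_rot: [3.142, 0.0, -0.143]
force: [0.2, -0.5, -0.5]
gripper_width: 0.573
```

>>> {"op": "drive_tool", "data": {
  "motion": "0 0 -0.5 0; 0 0 -1.5 0; 0 0 -2 0; 0 0 -2 0; 0 0 -2 0; 0 0 -2 0; 0 0 -1 0; 0 0 0 0; 0 0 0 0; 0 0 0 0"
}}

```text
t: 11.32
tool_pos: [0.5368, -0.0991, 0.1771]
ee_rot: [-3.141, 0.002, -0.143]
force: [-0.4, 0.2, 0.1]
gripper_width: 0.576
```

```bash
python3 - <<'E'
from fit import *
im=snap('side','s4.png')
cv2.imwrite('pics/s4c.png',cv2.resize(im['frame'][110:320,200:380,::-1],None,fx=3,fy=3))
im=snap('wrist','w4.png')
a=np.array([-0.1425]); d=np.array([np.sin(-.1425),-np.cos(-.1425)])
n=np.array([.541,-.075])+.025*d
for z in (.069,.090,.0975): print(n,z,proj(im,np.array([*n,z])))
for a in ctrl.cut_out('plunger_grip','wrist')[:1]: print(a['score'],a['position'],a['mask'].sum())
E
python3 plan.py .5687 .1238 .17 -2 20
```

```text
[ 0.53744954 -0.0997466 ] 0.069 (np.float64(258.7764821819389), np.float64(185.42282048626524))
[ 0.53744954 -0.0997466 ] 0.09 (np.float64(258.76241307726957), np.float64(192.10877738957592))
[ 0.53744954 -0.0997466 ] 0.0975 (np.float64(258.7568450608418), np.float64(194.75482479261643))
0.68 [263.2, 188.9] 785
t 11.47 pos [ 0.5367 -0.0991  0.1769] rot [-3.141e+00  3.000e-03 -1.430e-01] q [-0.33  0.07  1.78  0.    1.29 -0.18] F [ 0.8 -0.1  0. ]
-0 -1.13 0.03 0.116; -0.13 -1.12 0.03 0.116; -0.26 -1.1 0.04 0.116; -0.38 -1.06 0.03 0.116; -0.5 -1.01 0.04 0.116; -0.62 -0.94 0.03 0.116; -0.72 -0.86 0.04 0.116; -0.82 -0.77 0.03 0.116; -0.9 -0.67 0.04 0.116; -0.97 -0.57 0.03 0.116
-1.03 -0.45 0.04 0.116; -1.08 -0.33 0.03 0.116; -1.11 -0.2 0.04 0.116; -1.12 -0.07 0.03 0.116; -1.12 0.06 0.04 0.116; -1.11 0.19 0.03 0.116; -1.08 0.32 0.04 0; -1.08 0.32 0.03 0; -1.08 0.32 0.04 0; -1.08 0.32 0.03 0
end [0.5687 0.1238 0.17  ] -1.999
```

View pics/s4c.png

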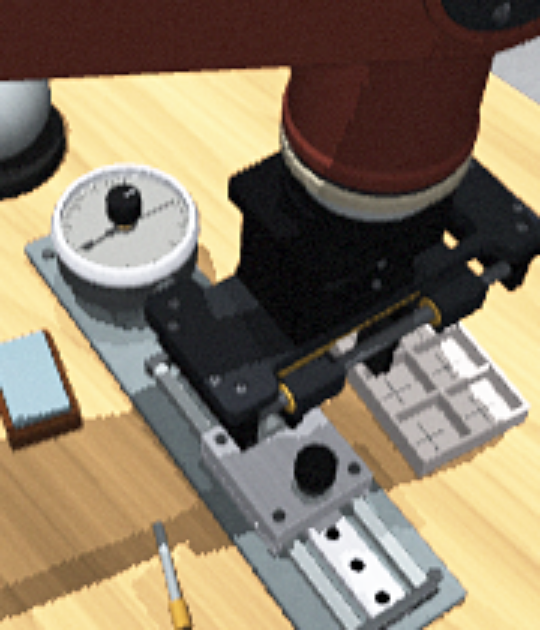

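View pics/w4.png

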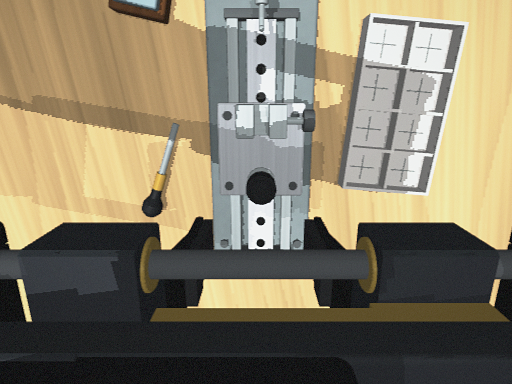

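Three holes now show beyond the carriage where there were four, and the knob is at (262,187). When I released it, it was at home height with spring load still on it, so the pin is seated. Now over to the reset knob.

>>> {"op": "drive_tool", "data": {
  "motion": "0 -1.13 0 0.116; -0.13 -1.12 0 0.116; -0.26 -1.1 0 0.116; -0.38 -1.06 0 0.116; -0.5 -1.01 0 0.116; -0.62 -0.94 0 0.116; -0.72 -0.86 0 0.116; -0.82 -0.77 0 0.116; -0.9 -0.67 0 0.116; -0.97 -0.57 0 0.116"
}}

```text
t: 12.3
tool_pos: [0.5532, 0.0127, 0.1774]
ee_rot: [3.14, 0.001, -1.309]
force: [-0.2, -0.1, -0.7]
gripper_width: 0.572
```

>>> {"op": "drive_tool", "data": {
  "motion": "-1.03 -0.45 0 0.116; -1.08 -0.33 0 0.116; -1.11 -0.2 0 0.116; -1.12 -0.07 0 0.116; -1.12 0.06 0 0.116; -1.11 0.19 0 0.116; -1.08 0.32 0 0; -1.08 0.32 0 0; -1.08 0.32 0 0; -1.08 0.32 0 0"
}}

```text
t: 13.13
tool_pos: [0.5696, 0.1245, 0.1782]
ee_rot: [3.141, -0.0, -1.997]
force: [-0.2, 0.3, 0.8]
gripper_width: 0.57
```

>>> {"op": "drive_tool", "data": {
  "motion": "0 0 0.3 0; 0 0 0.3 0; 0 0 0.4 0; 0 0 0.4 0; 0 0 0.4 0; 0 0 0 0; 0 0 0 0; 0 0 0 0; 0 0 0 0; 0 0 0 0"
}}

```text
t: 13.97
tool_pos: [0.5698, 0.1235, 0.1609]
ee_rot: [-3.141, 0.0, -1.999]
force: [-0.1, 0.5, -0.7]
gripper_width: 0.574
```

```bash
python3 - <<'E'
from fit import *
im=snap('wrist','w5.png'); s=ctrl.get_state()
for p in ([.5687,.1238],[.570,.1238],s['tool_pos'][:2]): print(p,sil(im,*p,.097,.117,.012))
for a in ctrl.cut_out('reset_knob_grip','wrist')[:2]: print(a['score'],a['position'],a['mask'].sum())
im=snap('side','s5.png')
cv2.imwrite('pics/s5c.png',cv2.resize(im['frame'][110:250,180:340,::-1],None,fx=4,fy=4))
E
python3 plan.py .570 .1238 .102 -2 10
```

```text
[0.5687, 0.1238] (array([259.35204336, 206.36208246]), (242, 185, 35, 42))
[0.57, 0.1238] (array([258.59902228, 204.81298867]), (241, 184, 35, 41))
[0.56981349 0.12349331] (array([259.09733403, 204.868252  ]), (241, 184, 36, 41))
0.91 [256.5, 204.9] 1079
0.21 [481.2, 206.4] 520
t 14.12 pos [0.5697 0.1235 0.1607] rot [-3.141  0.    -1.999] q [ 0.08  0.17  1.7  -0.    1.27  2.08] F [-0.2 -0.2  0.2]
-0 -0 0.59 0.001; -0 -0 0.59 0; -0 -0 0.59 0; -0.01 -0 0.59 0; -0 -0 0.59 0; -0.01 -0 0.58 0; -0 -0 0.59 0; -0.01 -0 0.58 0; -0 -0.01 0.59 0; -0.01 -0 0.58 0
end [0.57   0.1238 0.102 ] -2.0
```

View pics/w5.png

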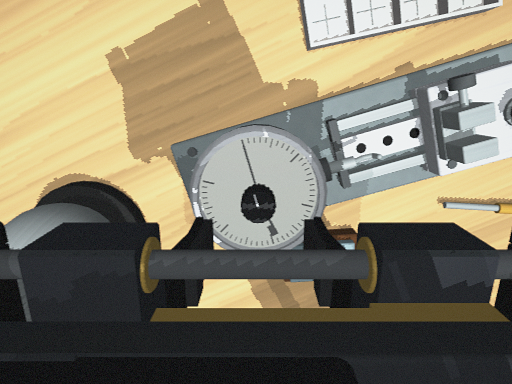

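View pics/s5c.png

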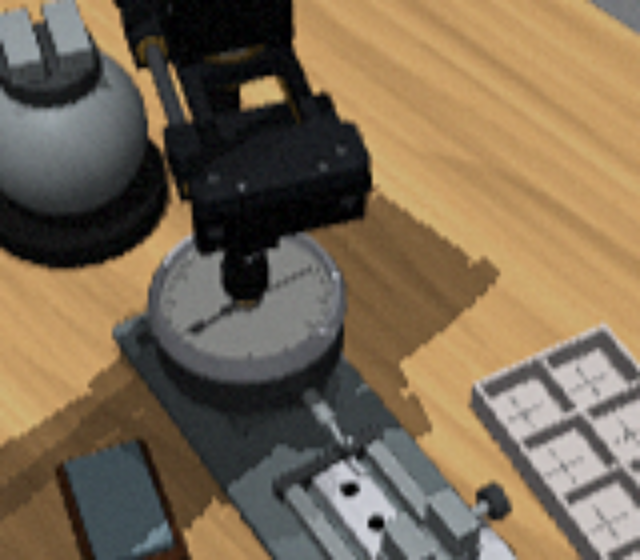

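In the wrist view the knob is at (257,203) and the zero-resting load pointer ends at (243,140). The paddle is at (277,237), so the maximum pointer reads about 2.8 rad. The knob is about 1–1.5 mm toward tool −x; I'll correct for that and descend.

>>> {"op": "drive_tool", "data": {
  "motion": "-0.1 0 0.7 0; 0 0 1 0; 0 0 1 0; 0 0 1 0; 0 0 0.8 0; 0 0 0.5 0; 0 0 0.4 0; 0 0 0.4 0; 0 0 0 0; 0 0 0 0"
}}

```text
t: 14.95
tool_pos: [0.5701, 0.1244, 0.1026]
ee_rot: [-3.142, 0.0, -1.999]
force: [-0.3, 0.0, 0.1]
gripper_width: 0.576
```

>>> {"op": "drive_tool", "data": {
  "motion": "0 0 0 0; 0 0 0 0; 0 0 0 0; 0 0 0 0; 0 0 0 0; 0 0 0 0; 0 0 0 0; 0 0 0 0; 0 0 0 0; 0 0 0 0",
  "fingers": 0
}}

```text
t: 15.78
tool_pos: [0.5698, 0.1238, 0.1024]
ee_rot: [3.141, -0.001, -1.999]
force: [-1.9, -5.5, 1.2]
gripper_width: 0.269
```

>>> {"op": "drive_tool", "data": {
  "motion": "0.08 0 0.1 0; 0 0 0.1 0; 0 0 0.1 0; 0 0 0.1 0; 0 0 0 0; 0 0 0 0; 0 0 0 0; 0 0 0 0; 0 0 0 0; 0 0 0 0"
}}

```text
t: 16.62
tool_pos: [0.5699, 0.1237, 0.0995]
ee_rot: [-3.141, 0.0, -1.999]
force: [-3.7, -3.6, 7.6]
gripper_width: 0.261
```

>>> {"op": "drive_tool", "data": {
  "motion": "0 0 0.05 0; 0 0 0 -0.1; 0 0 0 -0.1; 0 0 0 -0.1; 0 0 0 -0.1; 0 0 0 -0.1; 0 0 0 -0.1; 0 0 0 -0.1; 0 0 0 -0.1; 0 0 0 -0.1"
}}

```text
t: 17.45
tool_pos: [0.5699, 0.1228, 0.0992]
ee_rot: [3.141, -0.002, -1.094]
force: [-5.6, -6.6, 8.3]
gripper_width: 0.264
```

Run:
```python
from fit import *
im=snap('wrist','w6.png'); s=ctrl.get_state(); print(s['tool_pos'],s['ee_rot'],s['force'],s['wrist_torque'],s['q'].round(2))
im=snap('side','s6.png')
cv2.imwrite('pics/s6c.png',cv2.resize(im['frame'][110:250,180:340,::-1],None,fx=4,fy=4))
```

```text
[0.56995149 0.12277744 0.09914259] [ 3.14112376e+00 -1.61304964e-03 -1.08747788e+00] [-4.90202525 -7.21090632 10.30106957] [-1.08270101  0.80231182  0.06240574] [ 0.08  0.24  1.75 -0.    1.15  1.17]
```

View pics/w6.png

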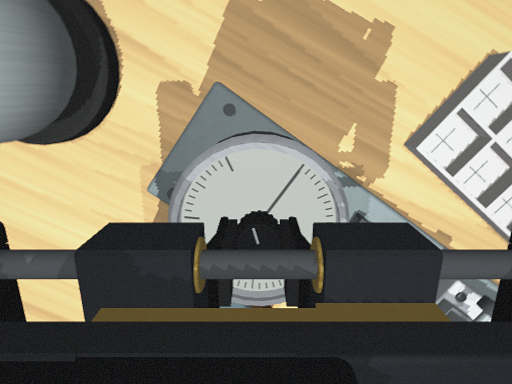

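>>> {"op": "drive_tool", "data": {
  "motion": "0.04 0.08 0 -0.1; 0 0 0 -0.12; 0 0 0 -0.12; 0 0 0 -0.12; 0 0 0 -0.12; 0 0 0 -0.12; 0 0 0 -0.12; 0 0 0 -0.12; 0 0 0 -0.12; 0 0 0 -0.1"
}}

```text
t: 18.38
tool_pos: [0.571, 0.1222, 0.0997]
ee_rot: [3.14, -0.004, 0.067]
force: [-0.6, -6.4, 7.8]
gripper_width: 0.26
```

Run:
```python
from fit import *
im=snap('wrist','w7.png'); s=ctrl.get_state(); print(s['tool_pos'],s['ee_rot'],s['force'],s['wrist_torque'],s['q'].round(2))
im=snap('side','s7.png')
cv2.imwrite('pics/s7c.png',cv2.resize(im['frame'][110:250,180:340,::-1],None,fx=4,fy=4))
```

```text
[0.57095283 0.1221677  0.09966778] [ 3.14007539 -0.00369824  0.0726061 ] [ 0.00721533 -5.00881883  6.22120633] [-1.04829937  0.0587952  -0.04159958] [ 0.08  0.24  1.75 -0.    1.15  0.  ]
```

View pics/w7.png

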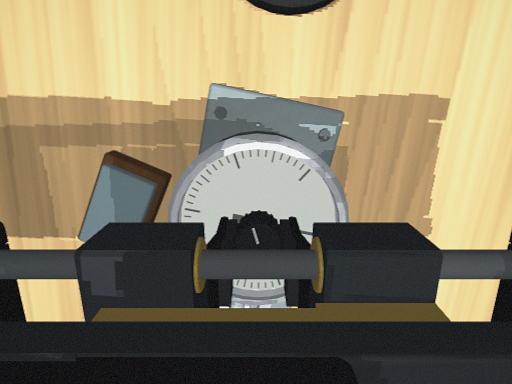

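View pics/s7c.png

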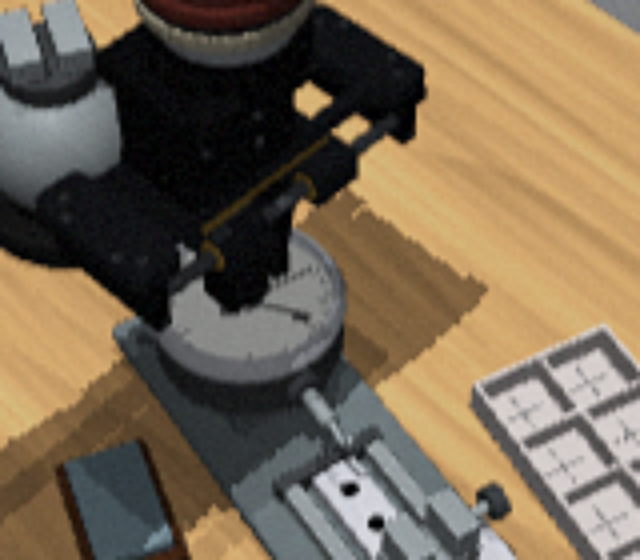

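The pointer now sits at about 0.9 rad, at (300,315) in the side crop, so the foot is carrying it. Continuing.

>>> {"op": "drive_tool", "data": {
  "motion": "0 0.04 0.04 -0.12; 0 0 0 -0.12; 0 0 0 -0.12; 0 0 0 -0.12; 0 0 0 -0.12; 0 0 0 -0.12; 0 0 0 -0.12; 0 0 0 -0.12; 0 0 0 -0.12; 0 0 0 -0.12"
}}

```text
t: 19.32
tool_pos: [0.5719, 0.1229, 0.0998]
ee_rot: [3.136, -0.003, 1.267]
force: [2.4, -1.4, 7.2]
gripper_width: 0.262
```

>>> {"op": "drive_tool", "data": {
  "motion": "0 0 0 -0.1; 0 0 0 -0.1; 0 0 0 -0.1; 0 0 0 -0.1; 0 0 0 -0.1; 0 0 0 0; 0 0 0 0; 0 0 0 0; 0 0 0 0; 0 0 0 0"
}}

```text
t: 20.15
tool_pos: [0.572, 0.1235, 0.0999]
ee_rot: [3.135, -0.0, 1.761]
force: [3.1, -0.8, 5.5]
gripper_width: 0.263
```

Run:
```python
from fit import *
im=snap('wrist','w8.png'); s=ctrl.get_state(); print(s['tool_pos'],s['ee_rot'],s['force'],s['wrist_torque'],s['q'].round(2))
im=snap('side','s8.png')
cv2.imwrite('pics/s8c.png',cv2.resize(im['frame'][110:250,180:340,::-1],None,fx=4,fy=4))
```

```text
[0.57201894 0.12343143 0.09986547] [ 3.13491044e+00 -2.67217480e-04  1.76105969e+00] [ 1.9137245  -0.13382291  6.08465715] [ 1.46344691e-02 -5.58026949e-01 -3.22897319e-04] [ 0.08  0.24  1.75  0.    1.15 -1.68]
```

View pics/w8.png

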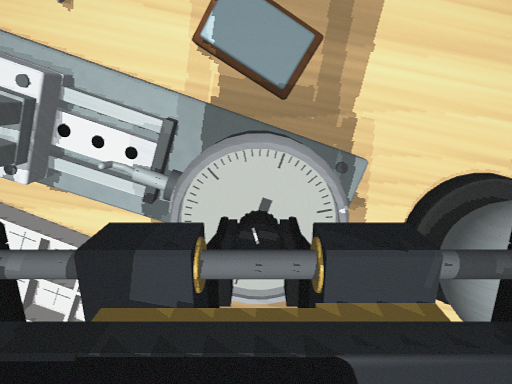

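View pics/s8c.png

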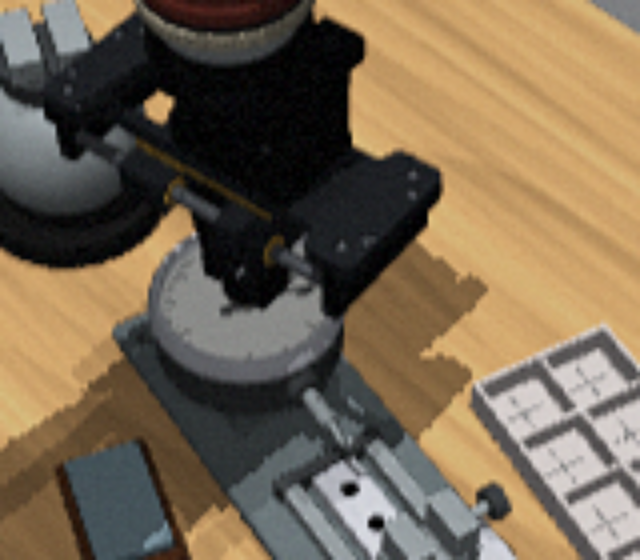

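>>> {"op": "drive_tool", "data": {
  "motion": "0 0 -0.1 0; 0 0 -0.1 0; 0 0 -0.1 0; 0 0 -0.1 0; 0 0 -0.05 0; 0 0 0 0; 0 0 0 0; 0 0 0 0; 0 0 0 0; 0 0 0 0"
}}

```text
t: 21.08
tool_pos: [0.5719, 0.1234, 0.1029]
ee_rot: [3.135, -0.0, 1.761]
force: [8.7, 1.1, -1.7]
gripper_width: 0.259
```

>>> {"op": "drive_tool", "data": {
  "motion": "0 0 0 0; 0 0 0 0; 0 0 0 0; 0 0 0 0; 0 0 0 0; 0 0 -0.5 0; 0 0 -1 0; 0 0 -1 0; 0 0 -1 0; 0 0 -1.5 0",
  "fingers": 5
}}

```text
t: 21.92
tool_pos: [0.569, 0.1226, 0.1531]
ee_rot: [-3.141, -0.0, 1.761]
force: [0.5, 1.0, 1.1]
gripper_width: 0.576
```

>>> {"op": "drive_tool", "data": {
  "motion": "0 0 -1 0; 0 0 -1 0; 0 0 -1 0; 0 0 -0.5 0; 0 0 0 0; 0 0 0 0; 0 0 0 0; 0 0 0 0; 0 0 0 0; 0 0 0 0"
}}

```text
t: 22.75
tool_pos: [0.5689, 0.1226, 0.1865]
ee_rot: [-3.141, -0.0, 1.761]
force: [-0.1, 0.0, 0.8]
gripper_width: 0.576
```

Run:
```python
from fit import *
im=snap('wrist','w9.png'); s=ctrl.get_state(); print(s['tool_pos'],s['ee_rot'],s['force'],s['q'].round(2))
f=im['frame'][110:270,170:350,::-1]; cv2.imwrite('pics/w9c.png',cv2.resize(f,None,fx=3.5,fy=3.5,interpolation=cv2.INTER_CUBIC))
im=snap('side','s9.png')
cv2.imwrite('pics/s9c.png',cv2.resize(im['frame'][110:320,180:370,::-1],None,fx=2.8,fy=2.8))
```

```text
[0.56897813 0.12255691 0.18664472] [-3.14077915e+00 -6.81909831e-05  1.76101332e+00] [-0.16042984  0.19116364 -0.93243901] [ 0.08  0.15  1.68 -0.    1.32 -1.68]
```

View pics/w9c.png

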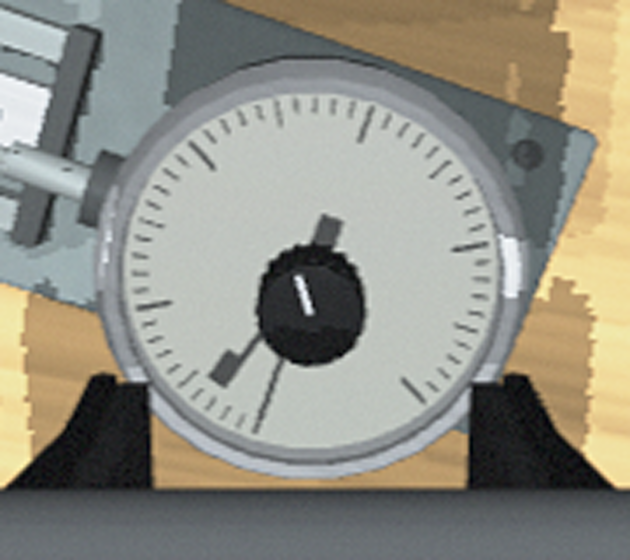

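View pics/s9c.png

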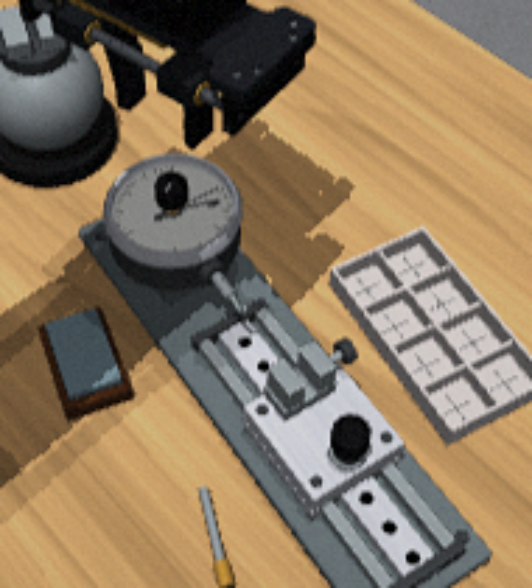

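The knob is up and the carriage is fine. The paddle, at (225,367) in the wrist crop, still sits about 28° clockwise of the load pointer, whose tip is at (257,430). So the reading is about 0.5 rad and something slipped in the last stretch. I'll regrasp, lower on the knob and better centred.

```bash
python3 plan.py .571 .1235 .13 -.1 20
```

```text
t 22.85 pos [0.5691 0.1226 0.1868] rot [-3.141 -0.     1.761] q [ 0.08  0.15  1.68  0.    1.32 -1.68] F [-0.2 -0.1  1.3]
0 0.01 0.28 0.116; 0 0.01 0.28 0.116; 0.01 0.01 0.28 0.116; 0.01 0.01 0.28 0.116; 0.01 0.01 0.29 0.116; 0.01 0.01 0.28 0.116; 0.01 0.01 0.29 0.116; 0.01 0 0.28 0.116; 0.01 0 0.29 0.116; 0.01 0 0.28 0.116
0.01 0 0.29 0.116; 0.01 0 0.28 0.116; 0.01 0 0.29 0.116; 0.01 -0 0.28 0.116; 0.01 -0 0.29 0.116; 0.01 -0 0.28 0.116; 0.01 -0 0.29 0; 0.01 -0.01 0.28 0; 0.01 -0 0.29 0; 0.01 -0.01 0.28 0
end [0.571  0.1235 0.13  ] -0.095
```

>>> {"op": "drive_tool", "data": {
  "motion": "0 0.01 0.28 0.116; 0 0.01 0.28 0.116; 0.01 0.01 0.28 0.116; 0.01 0.01 0.28 0.116; 0.01 0.01 0.28 0.116; 0.01 0.01 0.28 0.116; 0.01 0.01 0.28 0.116; 0.01 0 0.28 0.116; 0.01 0 0.28 0.116; 0.01 0 0.28 0.116"
}}

```text
t: 23.68
tool_pos: [0.5702, 0.1232, 0.1589]
ee_rot: [-3.142, 0.0, 0.595]
force: [-0.1, -0.2, 0.0]
gripper_width: 0.577
```

>>> {"op": "drive_tool", "data": {
  "motion": "0.01 0 0.3 0.116; 0.01 0 0.3 0.116; 0.01 0 0.3 0.116; 0.01 0 0.3 0.116; 0.01 0 0.3 0.116; 0.01 0 0.3 0.116; 0.01 0 0.3 0; 0.01 -0.01 0.3 0; 0.01 0 0.3 0; 0.01 0 0 0"
}}

```text
t: 24.52
tool_pos: [0.5707, 0.1234, 0.1313]
ee_rot: [3.141, 0.001, -0.093]
force: [0.2, -0.0, -0.5]
gripper_width: 0.572
```

```bash
python3 - <<'E'
from fit import *
im=snap('wrist','w10.png'); s=ctrl.get_state()
for p in ([.571,.1235],s['tool_pos'][:2]): print(p,sil(im,*p,.097,.117,.012))
for a in ctrl.cut_out('reset_knob_grip','wrist')[:2]: print(a['score'],a['position'],a['mask'].sum())
E
python3 plan.py .571 .1235 .1005 -.1 10
```

```text
[0.571, 0.1235] (array([257.6150771 , 219.92602072]), (237, 196, 41, 48))
[0.57089551 0.12334977] (array([257.47165311, 220.16119561]), (237, 196, 41, 48))
0.55 [258.2, 218.6] 1447
t 24.62 pos [0.5711 0.1234 0.132 ] rot [ 3.142  0.    -0.094] q [0.08 0.2  1.72 0.   1.22 0.17] F [-0.1 -0.   0.2]
-0 -0 0.31 0.006; -0 -0 0.32 0; -0 -0 0.31 0; -0 -0 0.32 0; -0 -0 0.31 0; -0 -0 0.32 0; -0 -0 0.31 0; -0 -0 0.32 0; -0.01 -0 0.31 0; -0 -0.01 0.32 0
end [0.571  0.1235 0.1005] -0.1
```

View pics/w10.png

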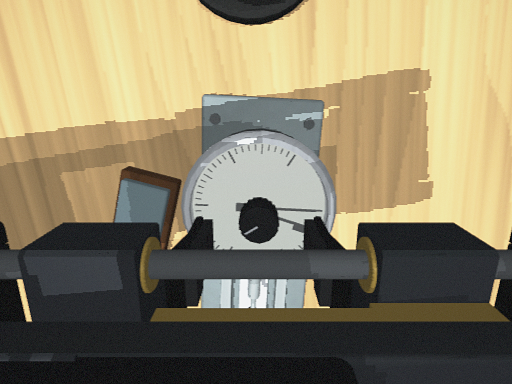

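The knob at (258,219) matches the prediction of (257.6,220). Descending.

>>> {"op": "drive_tool", "data": {
  "motion": "0 0 0.5 0; 0 0 0.6 0; 0 0 0.6 0; 0 0 0.6 0; 0 0 0.5 0; 0 0 0.3 0; 0 0 0 0; 0 0 0 0; 0 0 0 0; 0 0 0 0"
}}

```text
t: 25.45
tool_pos: [0.5716, 0.1234, 0.1016]
ee_rot: [-3.141, -0.001, -0.095]
force: [-0.1, 1.1, -0.1]
gripper_width: 0.578
```

>>> {"op": "drive_tool", "data": {
  "motion": "0 0 0 0; 0 0 0 0; 0 0 0 0; 0 0 0 0; 0 0 0 0; 0 0 0 0; 0 0 0 0; 0 0 0 0; 0 0 0 0; 0 0 0 0",
  "fingers": 0
}}

```text
t: 26.28
tool_pos: [0.571, 0.1234, 0.1011]
ee_rot: [3.142, 0.0, -0.095]
force: [-1.8, 0.2, 1.2]
gripper_width: 0.259
```

>>> {"op": "drive_tool", "data": {
  "motion": "0 0 0.1 0; 0 0 0.1 0; 0 0 0.1 0; 0 0 0.1 0; 0 0 0.05 0; 0 0 0 0; 0 0 0 0; 0 0 0 0; 0 0 0 0; 0 0 0 0"
}}

```text
t: 27.12
tool_pos: [0.571, 0.1234, 0.0976]
ee_rot: [3.141, 0.0, -0.095]
force: [-6.3, -0.7, 8.8]
gripper_width: 0.266
```

>>> {"op": "drive_tool", "data": {
  "motion": "0 0 0.02 -0.1; 0 0 0 -0.1; 0 0 0 -0.1; 0 0 0 -0.1; 0 0 0 -0.1; 0 0 0 -0.1; 0 0 0 -0.1; 0 0 0 -0.1; 0 0 0 -0.1; 0 0 0 -0.1"
}}

```text
t: 27.95
tool_pos: [0.5708, 0.1234, 0.0974]
ee_rot: [-3.141, 0.001, 0.91]
force: [-6.3, 0.3, 9.9]
gripper_width: 0.263
```

Run:
```python
from fit import *
im=snap('wrist','w11.png'); s=ctrl.get_state(); print(s['tool_pos'],s['ee_rot'],s['force'],s['wrist_torque'],s['q'].round(2))
im=snap('side','s11.png')
cv2.imwrite('pics/s11c.png',cv2.resize(im['frame'][150:220,200:280,::-1],None,fx=7,fy=7,interpolation=cv2.INTER_CUBIC))
```

```text
[0.57083185 0.12334953 0.09736866] [-3.14105344e+00  7.04370878e-04  9.16510720e-01] [-6.21355969 -0.37977796  9.48467786] [ 0.0238152   1.08606792 -0.00841399] [ 0.08  0.24  1.74 -0.    1.15 -0.84]
```

View pics/s11c.png

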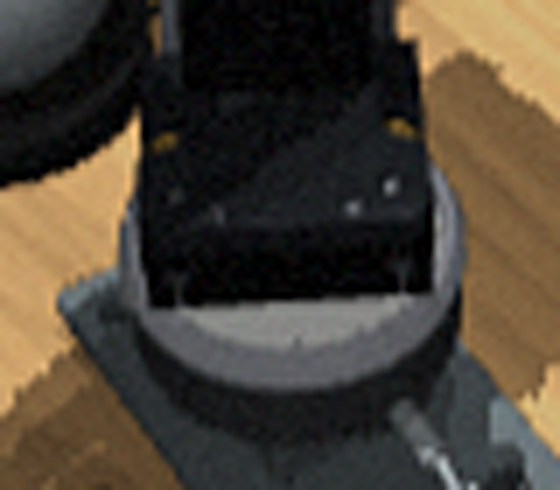

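View pics/w11.png

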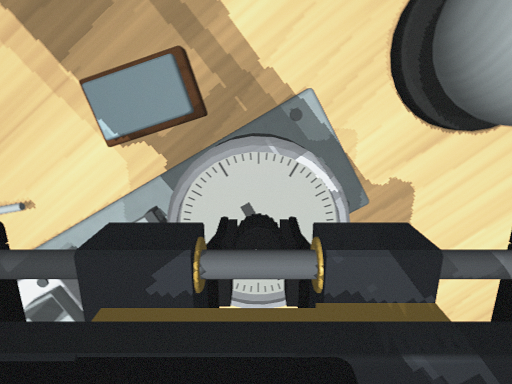

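>>> {"op": "drive_tool", "data": {
  "motion": "0 0 0 -0.1; 0 0 0 -0.1; 0 0 0 -0.1; 0 0 0 -0.1; 0 0 0 -0.1; 0 0 0 -0.1; 0 0 0 -0.1; 0 0 0 -0.1; 0 0 0 -0.1; 0 0 0 0"
}}

```text
t: 28.88
tool_pos: [0.5708, 0.1232, 0.0973]
ee_rot: [-3.14, 0.0, 1.81]
force: [-7.0, -0.7, 9.1]
gripper_width: 0.262
```

>>> {"op": "drive_tool", "data": {
  "motion": "0 0 0 0; 0 0 -0.1 0; 0 0 -0.1 0; 0 0 -0.1 0; 0 0 -0.1 0; 0 0 -0.05 0; 0 0 0 0; 0 0 0 0; 0 0 0 0; 0 0 0 0"
}}

```text
t: 29.72
tool_pos: [0.5707, 0.1232, 0.1005]
ee_rot: [-3.14, 0.0, 1.805]
force: [-4.5, -1.8, 1.1]
gripper_width: 0.267
```

>>> {"op": "drive_tool", "data": {
  "motion": "0 0 0 0; 0 0 0 0; 0 0 0 0; 0 0 0 0; 0 0 0 0; 0 0 -0.5 0; 0 0 -1 0; 0 0 -1 0; 0 0 -1 0; 0 0 -1.5 0",
  "fingers": 5
}}

```text
t: 30.55
tool_pos: [0.571, 0.1234, 0.1518]
ee_rot: [-3.141, -0.0, 1.805]
force: [0.3, 0.6, -0.5]
gripper_width: 0.569
```

>>> {"op": "drive_tool", "data": {
  "motion": "0 0 -1 0; 0 0 -1 0; 0 0 -1 0; 0 0 -0.5 0; 0 0 0 0; 0 0 0 0; 0 0 0 0; 0 0 0 0; 0 0 0 0; 0 0 0 0"
}}

```text
t: 31.38
tool_pos: [0.5709, 0.1234, 0.1853]
ee_rot: [-3.141, -0.0, 1.805]
force: [0.4, 0.4, 0.2]
gripper_width: 0.575
```

Run:
```python
from fit import *
im=snap('wrist','w12.png'); s=ctrl.get_state(); print(s['t'],s['tool_pos'],s['ee_rot'],s['force'],s['q'].round(2))
f=im['frame'][110:270,170:350,::-1]; cv2.imwrite('pics/w12c.png',cv2.resize(f,None,fx=3.5,fy=3.5,interpolation=cv2.INTER_CUBIC))
```

```text
31.4333 [0.57095521 0.12338293 0.18545533] [-3.14078886e+00 -1.12456478e-04  1.80499363e+00] [-1.14767496 -0.12708728 -0.29723712] [ 0.08  0.15  1.67 -0.    1.31 -1.73]
```

View pics/w12c.png

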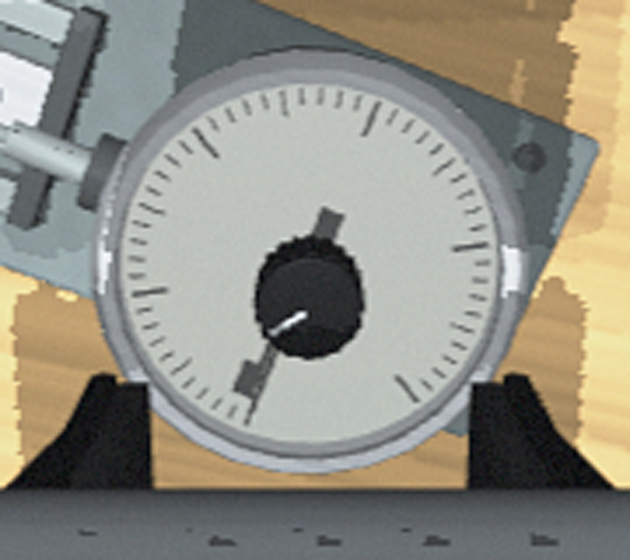

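The paddle has now come right beside the load pointer, at (249,377) against the line to (248,423). I'll rectify the dial to measure what is left.

```bash
cat > rect.py <<'E'
from fit import *
import sys
def rect(src_frame,im,z,name,c=(.571,.1236),half=.052,N=700,th=-.143):
    # output: right = tester +x, up = tester +y
    pts=[];dst=[]
    for sx,sy in((-1,-1),(1,-1),(1,1),(-1,1)):
        X=np.array([c[0]+half*(sx*np.cos(th)-sy*np.sin(th)),c[1]+half*(sx*np.sin(th)+sy*np.cos(th)),z])
        pts.append(proj(im,X)); dst.append(((sx+1)/2*N,(1-sy)/2*N))
    H=cv2.getPerspectiveTransform(np.float32(pts),np.float32(dst))
    o=cv2.warpPerspective(src_frame,H,(N,N),flags=cv2.INTER_CUBIC)
    cv2.imwrite('pics/'+name,cv2.resize(o,(590,590))[:,:,::-1])
if __name__=='__main__':
    im=ctrl.get_image('wrist'); rect(im['frame'],im,.087,sys.argv[1])
E
python3 rect.py r12.png
```

```text
(no output)
```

View pics/r12.png

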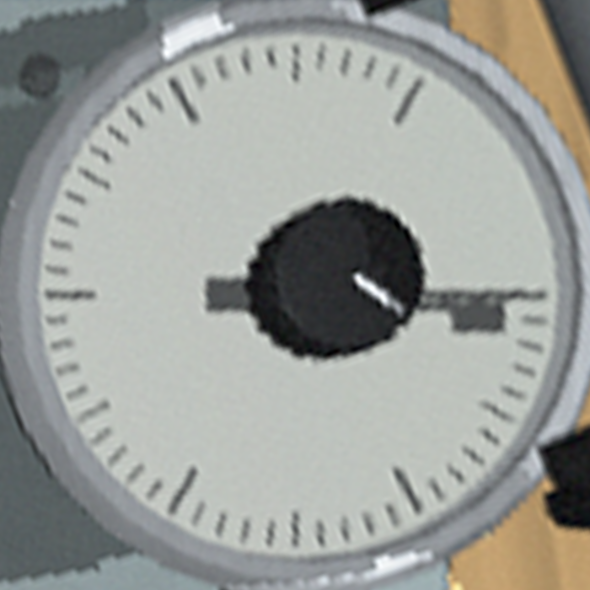

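The residual is about 0.06–0.1 rad: either the stop position or a remaining slip. There is still 0.9 rad of wrist range, so I'll regrasp here, press a bit more firmly, and see whether it moves.

>>> {"op": "drive_tool", "data": {
  "motion": "0 0 1 0; 0 0 1.2 0; 0 0 1.3 0; 0 0 1.3 0; 0 0 1.2 0; 0 0 1 0; 0 0 0.8 0; 0 0 0.5 0; 0 0 0.2 0; 0 0 0 0"
}}

```text
t: 32.32
tool_pos: [0.5711, 0.1234, 0.1005]
ee_rot: [-3.141, -0.0, 1.805]
force: [0.1, -0.3, 0.0]
gripper_width: 0.579
```

>>> {"op": "drive_tool", "data": {
  "motion": "0 0 0 0; 0 0 0 0; 0 0 0 0; 0 0 0 0; 0 0 0 0; 0 0 0 0; 0 0 0 0; 0 0 0 0; 0 0 0 0; 0 0 0 0",
  "fingers": 0
}}

```text
t: 33.15
tool_pos: [0.5714, 0.1234, 0.1011]
ee_rot: [3.141, 0.0, 1.805]
force: [0.4, -0.5, -0.1]
gripper_width: 0.264
```

>>> {"op": "drive_tool", "data": {
  "motion": "0 0 0.1 0; 0 0 0.1 0; 0 0 0.1 0; 0 0 0.1 0; 0 0 0.1 0; 0 0 0 0; 0 0 0 0; 0 0 0 0; 0 0 0 0; 0 0 0 0"
}}

```text
t: 33.98
tool_pos: [0.5715, 0.1234, 0.0973]
ee_rot: [3.141, 0.0, 1.805]
force: [-3.3, -1.5, 9.2]
gripper_width: 0.266
```

>>> {"op": "drive_tool", "data": {
  "motion": "0 0 0.04 0; 0 0 0 -0.08; 0 0 0 -0.08; 0 0 0 -0.08; 0 0 0 -0.08; 0 0 0 -0.08; 0 0 0 -0.08; 0 0 0 -0.08; 0 0 0 -0.08; 0 0 0 0"
}}

```text
t: 34.82
tool_pos: [0.5713, 0.1237, 0.097]
ee_rot: [3.141, -0.0, 2.449]
force: [-4.6, -1.0, 11.2]
gripper_width: 0.264
```

>>> {"op": "drive_tool", "data": {
  "motion": "0 0 0 0; 0 0 -0.1 0; 0 0 -0.1 0; 0 0 -0.1 0; 0 0 -0.1 0; 0 0 -0.1 0; 0 0 0 0; 0 0 0 0; 0 0 0 0; 0 0 0 0"
}}

```text
t: 35.65
tool_pos: [0.5712, 0.1236, 0.1004]
ee_rot: [3.141, -0.0, 2.445]
force: [0.8, 2.9, 0.6]
gripper_width: 0.267
```

>>> {"op": "drive_tool", "data": {
  "motion": "0 0 0 0; 0 0 0 0; 0 0 0 0; 0 0 0 0; 0 0 0 0; 0 0 -0.5 0; 0 0 -1 0; 0 0 -1 0; 0 0 -1 0; 0 0 -1.5 0",
  "fingers": 5
}}

```text
t: 36.48
tool_pos: [0.571, 0.1234, 0.1514]
ee_rot: [-3.141, -0.0, 2.445]
force: [0.1, -1.3, 0.8]
gripper_width: 0.574
```

>>> {"op": "drive_tool", "data": {
  "motion": "0 0 -1 0; 0 0 -1 0; 0 0 -1 0; 0 0 -0.5 0; 0 0 0 0; 0 0 0 0; 0 0 0 0; 0 0 0 0; 0 0 0 0; 0 0 0 0"
}}

```text
t: 37.32
tool_pos: [0.5709, 0.1234, 0.1849]
ee_rot: [-3.141, -0.001, 2.445]
force: [0.4, -0.1, 0.2]
gripper_width: 0.574
```

```bash
python3 rect.py r13.png
```

```text
(no output)
```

View pics/r13.png

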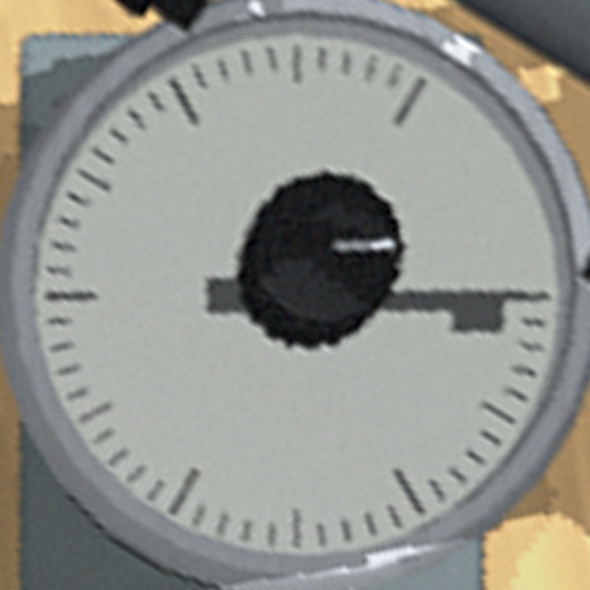

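The pointer didn't move: the paddle's lower edge is at row 331 in both pictures, despite 0.64 rad of firm turning. It is against the stop. Last check: the carriage, the pin and the bystanders.

Run:
```python
from fit import *
im=snap('side','s14.png'); cv2.imwrite('pics/s14c.png',cv2.resize(im['frame'][110:350,140:420,::-1],None,fx=2.5,fy=2.5,interpolation=cv2.INTER_CUBIC))
a=[x for x in ctrl.cut_out('plunger_grip','side')[:1]][0]; print(a['score'],a['position'])
c,s=dark(im['frame'],a['position'],11); print('side knob',c,s)
th=-.143;d=np.array([np.sin(th),-np.cos(th)])
for dz in(0,.0075): print('pred rel start side',dz,np.array(sil(im,*(np.array([.5391,-.075])+.025*d),.069+dz,.088+dz,.013)[0]))
im=snap('top','t14.png')
for n,z in {'part_tray':.011,'oilstone':.02,'graver':.01,'ball_vise':.07}.items():
    for cam in('top','side'):
        r=ctrl.cut_out(n,cam); print(n,cam,[(round(x['score'],2),np.round(x['position'],1)) for x in r[:2]])
```

```text
0.56 [306.6, 264.3]
side knob [304.57512953 266.60621762] [298 259  14  17 193]
pred rel start side 0 [304.73405828 266.57886378]
pred rel start side 0.0075 [305.08267927 264.69685994]
part_tray top [(0.87, array([326.1, 152. ]))]
part_tray side [(0.71, array([335.8, 229. ])), (0.18, array([282.7, 247.3]))]
oilstone top [(0.81, array([267.3, 236.4]))]
oilstone side [(0.96, array([210.4, 237.1])), (0.58, array([282.4, 250.9]))]
graver top [(0.71, array([348.4, 245.8]))]
graver side [(0.55, array([259.9, 322.6]))]
ball_vise top [(0.83, array([182.3, 190.3]))]
ball_vise side [(0.78, array([195.2, 152.9]))]
```

View pics/s14c.png

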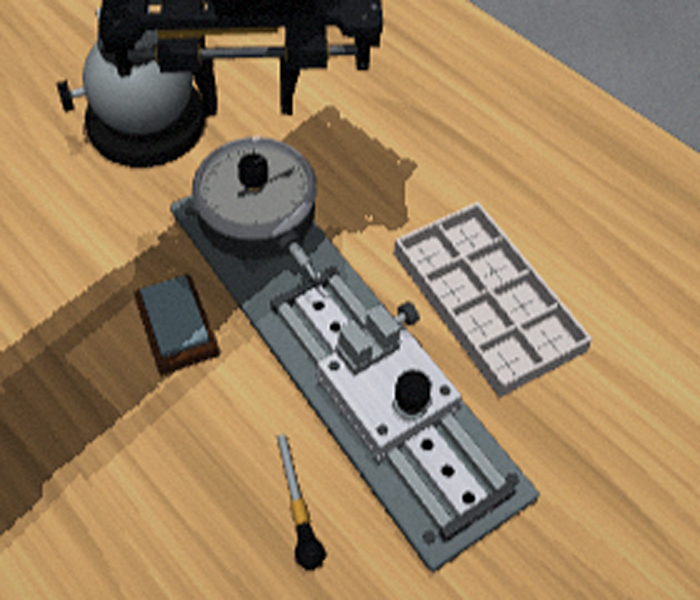

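The side view puts the knob at (304.6,266.6). That fits the prediction for one hole out with the pin home (304.7,266.6) and not the one for a riding pin (305.1,264.7). The bystanders lie where they were.

```bash
python3 -c "
from rig import ctrl
print(ctrl.get_state()['t']); print(ctrl.hand_in())"
```

```text
37.9167
the job is handed in; nothing more can be done
None
```

The tester is set for the longer sample, and I handed the job in at 37.9 s with the gripper open and clear above the gauge.

- **Carriage:** I lifted the plunger about 9.5 mm, slid the carriage one hole outward and lowered the pin. In the last side picture the knob is within 0.2 px of where it should be 25 mm out with the pin home. If the pin were still riding on the strip it would sit about 2 px higher. Three holes now show beyond the carriage where there were four.
- **Maximum pointer:** this took three grasps of the reset knob.
  - **First grasp:** a light press of about 2.5 mm carried the pointer from about 2.8 to about 0.5 rad, then its foot slipped.
  - **Second grasp:** pressing about 3.7 mm brought the pointer alongside the load pointer.
  - **Third grasp:** a firmer press and another 0.64 rad of turning did not move it, so I take it to be against the stop.
- **Disagreement:** the paddle's centre still looks about 0.06–0.1 rad clockwise of the load pointer's line. Because it did not move on the third grasp, I read this as the pointer's shape or its stop position, but I could not measure the joint directly.
- **Glass and other things:** the fingertips stayed at least about 6 mm above the glass, and the forces I read were at most about 14 N in all. The tray, oilstone, graver and vise look unmoved in the last side picture. The network's positions changed by at most 2–3 px, except the vise in the side view (6 px), where the gripper hid part of it.

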